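Open the slide-lid tape box

ROBOT

A 6-joint arm with a two-finger parallel gripper is mounted at the origin on the work surface. World frame = base frame: x ahead of the robot, y to its left, z up, the work surface at z = 0. Lengths are in mm, angles in degrees, forces in N, time in s.
With the tool pointing down it reaches from about 300 to 950 mm from the base axis. Payload 3.1 kg.
Tool frame: the origin (TCP) lies on the centre line of the jaws, within the pads' length; the fingertips stand 19 mm ahead of it and the grasp point (between the pads) is the TCP; z points along the fingers, y is the direction in which the jaws open and shut (so a half turn about z gives the same grasp; the last joint's range is limited). The gripper opens to 85 mm and grips with 20 to 120 N. Pads are 22 mm wide; open, the fingers measure 114 mm over their backs; the gripper's body (76 mm by 85 mm) begins 54 mm behind the grasp point. The pads swing forward as they close: fully open they stand 13 mm farther back than shut.
Start: joints at [64.36, 17.653, 93.61, -0, 68.738, -3.994], TCP at [230.573, 580.92, 211.572] pointing down, gripper open.
Joint ranges: [-175.34, 175.34], [-45.06, 112.39], [2.9, 150.54], [-68.45, 248.45], [3.09, 151.38], [-168.51, 168.51]. Speed limits (degrees/s): [159.86, 159.86, 180, 180, 180, 180].

INTERFACE

Orientations are given as [roll, pitch, yaw] about the fixed x, y, z axes, in that order (R = Rz(yaw) Ry(pitch) Rx(roll)).
In Python, from plant import status, optics, workorder gives the robot as it stands.
- The arm moves only by the shell command python3 -m handwheel 'ROWS' [FORCE]. ROWS is JSON, a list of rows, each a list of 7 numbers: the turn, a rotation vector about the tool's x, y, z in degrees, then the shift along the tool's x, y, z in mm, then the opening, from -1 (shut) to 1 (fully open), so that 0 is half open. A call has 1 to 20 rows; each row is the pose to reach, as a shift and turn from the pose commanded when the call began, along the tool's axes at that moment; what a row does not reach only later rows make up. A row lasts 1/12 s, in which the tool goes at most 41.7 mm and 7.16 degrees, less where a joint would pass 70% of its speed; a pose out of reach is approached as far as the arm can. A call with a gripper value outside its range is refused whole. The fingers move at their own pace and stop on an object; FORCE is the grip in N (left out, the last holds). Time passes only in rows, so rows that repeat a pose let the fingers close. It gives the time, the measured TCP pose, the force and the opening at its end, in the units of the state.
- status.state(): the state, without advancing time (a new reading comes with each control period).
- optics.camera(name): name is "scene" or "top"; returns the picture (384x512x3 uint8, red, green, blue); there is no depth.
- optics.camera_params(name): a dict with "mtx" (3x3 intrinsics, pixels), "T" (4x4, takes a point from camera to world coordinates). Camera axes: x right, y down, z forward; pixel columns grow to the right and rows downward; lengths in mm; the calibration is good to about 2 mm. A picture is of the moment at which its call begins. camera_params takes no time and is no camera call.
- workorder.hand_in(): hands the job in, once; it reports no verdict.
Trained networks look in the newest picture that a camera, given by its name, has taken for a name from the list of things; names that differ only in an ending like _2 or _b are one class to them, and where a whole thing is asked for, a point or a joint stands for the part that bears it (a point fixed in the world has none). Each returns a list of dicts, best first, with "p" (0 to 1); they miss things now and then, are a little off and sometimes report something else, mostly with a low value. They report only what shows in the picture. A call takes as long as a camera call. They do not tell look-alikes from the thing itself.
- optics.boxes_of(target, camera): "position" ([x, y, z] in mm, in world coordinates, good to about 4 mm: the middle of the surface that is visible of it).
- optics.trace(target, camera): "pixels" (384x512 bool, what is visible of it).
- optics.mark_of(target, camera): "position" ([x, y, z] in mm, in world coordinates, good to about 4 mm: a listed point, or the origin of a listed thing).
The state is a dict: "time": time; "q": joint angles; "joint_vel": joint speeds; "tau": joint torques, N m; "ee_pos": TCP position; "tcp_rot": TCP orientation; "force": force on the tool from outside, world axes, zero at the start; "torque": the same for the moment, N m; "grip_width": opening from 0.0 (shut) to 1.0 (fully open).
Only numpy, scipy, OpenCV 4.12 (cv2) and the standard library are available. Lean on these libraries where they do the work, as an engineer would, in place of code of your own. Each camera call takes 0.05 s, during which the arm holds its last target.

TASK

Open the plywood tape box: lift the grip end of its red sliding lid just over the metal stop lip, without forcing it, and draw it out of the grooves towards that end. Then set the lid down gently, flat with the grip up and wholly on the black rubber mat, let go, and leave the other things on the bench where they are.

Things in the scene. Friction and masses are not known exactly. Their poses are not given: they have to be found in the camera images.
- box: Fixed open plywood box, 186 (x) x 114 (y) x 60 high, two tapes inside; origin at the centre of its underside, z up. The lid lies on its wall tops, z = 60. A metal rim round it (200 x 125; stop lip, side guides, keepers) is tilted up about its back (+x) end by 0 to 0.1 rad, different each time and not measured; it stays put. Do not press lid and box together with over 60 N.
- box_lip (a point): On the box's own walls at x = -91, y = 0, z = 60: foot of the aluminium stop lip's inner face; lip 5 thick in x. The lip's top, which this point does not follow, stands 6.5 to 25 above it. With the lid's rear edge down, its -x end can be raised only 3 to 4 more than the lip's top before it meets the keepers and stops firmly; raised less, it butts against the lip.
- box_keepers (a point): On the box at x = 12, y = 0, z = 60: front ends of the two keeper rails, which lie over the lid's side edges (13 wide) from here to the back wall at x = 94. Free height over the lid 4.5 at the back, 4.5 to 12.5 here. Lifted level the lid never clears the lip: it must tilt 0.04 to 0.155 rad about its rear edge. Drawn 82 or more along its own slope it is clear.
- lid: Loose red plastic lid, 180 long (x) x 110 wide (y) x 6 thick, 0.15 to 0.3 kg, two white stripes towards its rear (+x); origin at the centre of its underside, z up, axes like the box's while it is shut. On it stands a black grip block, 40 (x) x 24 (y) x 30 high (top 36 above the lid's underside), centred at x = -50, y = 0. Shut, it has 3 to 5 mm of play along x.
- lid_grip (a point): The middle of the lid's grip block, 30 above the lid's underside (6 below the block's top).
- lid_front (a point): Middle of the lower edge at the lid's grip end (x = -90 on the lid), the end that lies behind the stop lip.
- lid_rear (a point): Middle of the lower edge at the lid's other end (x = +90 on the lid), the end in the grooves.
- lid_fl (a point): Lower corner of the lid at x = -90, y = +55.
- lid_fr (a point): Lower corner of the lid at x = -90, y = -55.
- lid_rl (a point): Lower corner of the lid at x = +90, y = +55.
- lid_rr (a point): Lower corner of the lid at x = +90, y = -55.
- mat: Black rubber mat fixed to the bench, 260 (x) x 190 (y) x 4 thick, origin at the centre of its underside. It lies beside the box, left or right of it.
- screwdriver: Screwdriver lying on the bench near the robot; leave it alone. Origin under its middle.
- wrench: Wrench lying on the bench; leave it alone. Origin under its middle.
- mug: Blue mug, 80 wide x 90 high; leave it alone. Origin under its centre.
- jar: Amber glass jar, 60 wide x 80 high; leave it alone. Origin under its centre.
- mirror_a: Grey car door-mirror shell standing on its mouth, 110 wide x 112 high; leave it alone. Origin under its centre.
- tape_c: Grey tape cartridge with a red label, 100 x 66 x 18, on the bench; leave it alone. Origin under its centre.
Not all that is in view belongs to the job. What is shaped like the lid but orange is not meant.

How it is judged:
By the outcome, as a careful person would: the job done as asked, in the order asked, and still so for the second after the job is handed in, with the robot touching nothing.
It also fails if it takes over 72 s, if anything falls off the work surface, if the arm or the gripper's body presses on something with over 40 N, if the wrist force passes 120 N, or if a joint passes its speed limit or range.

## Working session

There is one attempt and no reset: what is moved stays moved. The work goes in short steps, Python scripts to look and compute and a shell command to move; the robot and the scene stay as the last step left them, time stands still between calls to the robot, and variables do not carry over. Pictures are saved under pics/ and viewed, and the job is handed in when it is done.

```bash
mkdir -p pics; ls
python3 - <<'E'
from plant import status, optics
import cv2,numpy as np
print(status.state())
for n in("scene","top"):
    im=optics.camera(n); cv2.imwrite(f"pics/{n}0.png",im[:,:,::-1])
    p=optics.camera_params(n); print(n,np.round(p["mtx"],1).tolist(),np.round(p["T"],3).tolist())
    for t in ["lid","lid_grip","lid_front","lid_rear","lid_fl","lid_fr","lid_rl","lid_rr","box","box_lip","box_keepers","mat"]:
        r=optics.mark_of(t,n)
        print(n,t,[(np.round(d["position"]).tolist(),round(d["p"],2)) for d in r[:3]])
E
```

```text
pics
{'time': 0.0, 'q': array([ 6.43591209e+01,  1.77034713e+01,  9.36916943e+01, -7.32031516e-04,
        6.87366356e+01, -3.99420550e+00]), 'joint_vel': array([-0.04994074,  0.07040061,  0.03553026,  0.04289407,  0.13510033,
        0.06881482]), 'tau': array([ 1.27081139e-04, -4.15249264e+01, -2.76667929e+01, -2.78375719e-04,
        1.00994573e-02, -4.30946977e-05]), 'ee_pos': array([230.20496074, 580.11190664, 210.34028378]), 'tcp_rot': array([-1.79868472e+02, -8.50074928e-03,  1.58353583e+02]), 'force': array([-0.16446161,  0.19510154, -0.44410694]), 'torque': array([-0.05008653,  0.0432414 ,  0.01823584]), 'grip_width': 1.0012254418717828}
scene [[488.7, 0.0, 254.8], [0.0, 488.7, 192.9], [0.0, 0.0, 1.0]] [[0.505, 0.694, -0.513, 1236.752], [0.863, -0.4, 0.31, -441.024], [0.01, -0.599, -0.8, 1225.213], [0.0, 0.0, 0.0, 1.0]]
scene lid [([309.0, -172.0, 2.0], 0.89), ([565.0, 448.0, -1.0], 0.63), ([602.0, -168.0, 62.0], 0.6)]
scene lid_grip [([360.0, -184.0, 31.0], 0.71), ([553.0, -173.0, 88.0], 0.7), ([512.0, -179.0, 61.0], 0.25)]
scene lid_front [([398.0, -193.0, 0.0], 0.94), ([5
[... 1069 characters left out ...]
-2.0], 0.81), ([517.0, -180.0, 59.0], 0.77)]
top lid_rear [([225.0, -154.0, 0.0], 0.75), ([693.0, -153.0, 61.0], 0.69), ([517.0, -179.0, 66.0], 0.33)]
top lid_fl [([503.0, -125.0, 58.0], 0.71), ([402.0, 467.0, -0.0], 0.55), ([602.0, -172.0, 1.0], 0.24)]
top lid_fr [([530.0, -230.0, 59.0], 0.96), ([411.0, -139.0, -1.0], 0.75)]
top lid_rl [([683.0, -96.0, 58.0], 0.84), ([209.0, -206.0, 4.0], 0.73), ([459.0, -418.0, 0.0], 0.58)]
top lid_rr [([232.0, -99.0, 1.0], 0.78), ([401.0, 467.0, -2.0], 0.65), ([699.0, -204.0, 64.0], 0.61)]
top box [([603.0, -170.0, 3.0], 0.62)]
top box_lip [([516.0, -181.0, 61.0], 0.95)]
top box_keepers [([515.0, -180.0, 60.0], 0.47)]
top mat [([616.0, 168.0, -2.0], 0.8)]
```

View pics/scene0.png

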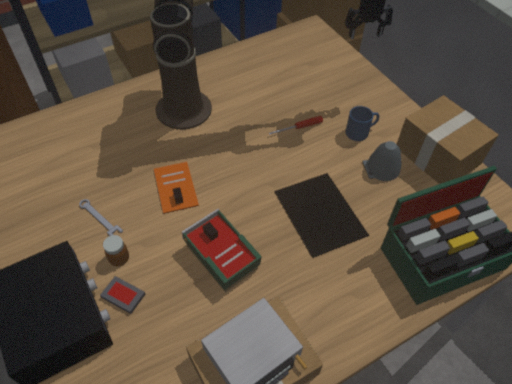

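View pics/top0.png

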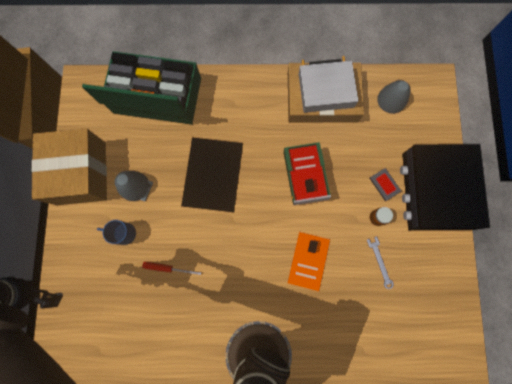

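Run:
```python
from plant import optics
import cv2,numpy as np
s=cv2.imread("pics/scene0.png")[175:300,140:280]; t=cv2.imread("pics/top0.png")[130:300,270:350]
s=cv2.resize(s,None,fx=3.6,fy=3.6,interpolation=cv2.INTER_CUBIC); t=cv2.resize(t,None,fx=3.5,fy=3.5,interpolation=cv2.INTER_CUBIC)
h=max(s.shape[0],t.shape[0]); c=np.zeros((h,s.shape[1]+t.shape[1],3),np.uint8); c[:s.shape[0],:s.shape[1]]=s; c[:t.shape[0],s.shape[1]:]=t
print(c.shape); cv2.imwrite("pics/crop0.png",c)
```

```text
(595, 784, 3)
```

View pics/crop0.png

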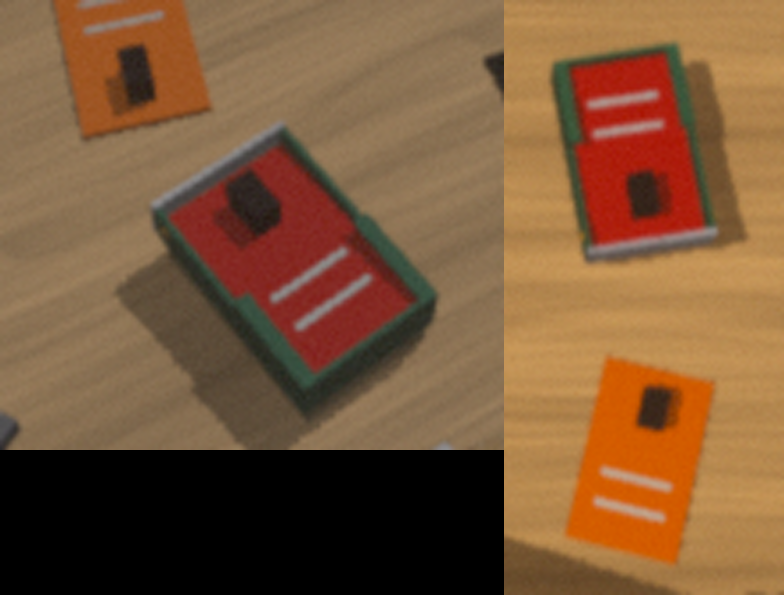

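```bash
cat > h.py <<'E'
import numpy as np,cv2
from plant import optics,status
from scipy.optimize import least_squares
LOC={"lid":(0,0,0),"lid_grip":(-50,0,30),"lid_front":(-90,0,0),"lid_rear":(90,0,0),"lid_fl":(-90,55,0),"lid_fr":(-90,-55,0),"lid_rl":(90,55,0),"lid_rr":(90,-55,0)}
def proj(P,n):
    p=optics.camera_params(n);T=np.linalg.inv(p["T"]);c=np.asarray(P)@T[:3,:3].T+T[:3,3];u=c@p["mtx"].T
    return u[:,:2]/u[:,2:]
def Rz(a): return np.array([[np.cos(a),-np.sin(a),0],[np.sin(a),np.cos(a),0],[0,0,1]])
E
python3 - <<'E'
from h import *
obs=[]
for k in range(3):
  for n in("scene","top"):
    optics.camera(n)
    for t in LOC:
        for d in optics.mark_of(t,n):
            p=np.array(d["position"])
            if d["p"]>.4 and np.linalg.norm(p[:2]-[603,-167])<115: obs.append((t,n,p))
def f(v):
    R=Rz(v[3]);return np.concatenate([R@np.array(LOC[t])+v[:3]-p for t,n,p in obs])
r=least_squares(f,[603,-167,60,.16],loss="soft_l1",f_scale=4)
print(len(obs),r.x,np.degrees(r.x[3])); np.save("lid.npy",r.x)
res=f(r.x).reshape(-1,3)
for n in("scene","top"):print(n,np.median([e for e,o in zip(res,obs) if o[1]==n],axis=0))
for (t,n,p),e in zip(obs,res):
    if np.linalg.norm(e)>9: print(t,n,p.round())
v=r.x;R=Rz(v[3])
out=[]
for n,(x0,y0,w,h) in {"scene":(170,195,110,105),"top":(270,130,80,85)}.items():
    im=optics.camera(n)[:,:,::-1].copy();s=5 if n=="top" else 3.6
    cv2.imwrite(f"pics/raw_{n}.png",im)
    c=cv2.resize(im[y0:y0+h,x0:x0+w],None,fx=s,fy=s,interpolation=cv2.INTER_CUBIC)
    def dr(P,col):
        q=proj((R@np.array(P,float).T).T+v[:3],n);q=((q-[x0,y0]+.5)*s).astype(int)
        cv2.polylines(c,[q],False,col,1)
    dr([(-90,55,6),(-90,-55,6),(90,-55,6),(90,55,6),(-90,55,6)],(255,255,0))
    dr([(-70,12,36),(-70,-12,36),(-30,-12,36),(-30,12,36),(-70,12,36)],(0,255,255))
    for h_,col in((6.5,(255,0,255)),(25,(0,255,0))): dr([(-91,62,h_),(-91,-62,h_)],col)
    out.append(c)
H=max(c.shape[0] for c in out);out=[cv2.copyMakeBorder(c,0,H-c.shape[0],0,0,0) for c in out]
o=np.hstack(out);print(o.shape);cv2.imwrite("pics/fit1.png",o)
for n in("scene","top"):
  print("mat",[np.round(d["position"]).tolist() for d in optics.mark_of("mat",n)[:1]])
  m=optics.trace("mat",n)[0]["pixels"].astype(np.uint8)
  p=optics.camera_params(n);T=p["T"];cn=max(cv2.findContours(m,0,2)[0],key=cv2.contourArea)[:,0].astype(float)
  d=np.c_[cn,np.ones(len(cn))]@np.linalg.inv(p["mtx"]).T@T[:3,:3].T; P=T[:3,3]+d*((4-T[2,3])/d[:,2])[:,None]
  print(n,cv2.minAreaRect(P[:,:2].astype(np.float32)))
print(status.state()["time"])
E
```

```text
55 [ 6.04089131e+02 -1.64521288e+02  6.06240163e+01  1.63241860e-01] 9.353069613038627
scene [0.1506511  0.54201393 0.22401628]
top [ 0.44714627 -0.49468433 -1.07598372]
lid_grip scene [ 702. -205.   57.]
lid_front scene [ 600. -163.    3.]
lid_fr top [ 700. -205.   64.]
lid_rr top [ 505. -125.   63.]
lid_front scene [ 601. -166.    1.]
lid_rear top [684. -97.  58.]
lid scene [ 510. -177.   59.]
lid top [ 698. -203.   64.]
(425, 796, 3)
mat [[612.0, 166.0, 1.0]]
scene ((613.61328125, 165.25477600097656), (196.16310119628906, 262.123291015625), 82.51286315917969)
mat [[617.0, 167.0, -1.0]]
top ((616.8812255859375, 165.95645141601562), (196.61216735839844, 265.7117614746094), 82.55360412597656)
4.3
```

View pics/fit1.png

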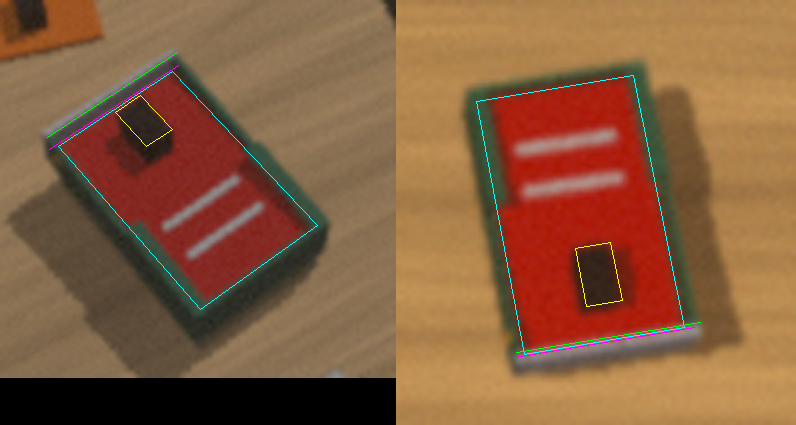

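Two candidates: the red one in the box (scene 222,247; top 308,172) and the orange one on the bench (scene 177,188; top 309,262). The red lid in the box, behind the grey lip, is the one meant. The crop confirms this, and the overlay fit agrees with the picture.

```bash
cat >> h.py <<'E'
from scipy.spatial.transform import Rotation as Ro
def go(target,rpy,cur=None,crpy=None):
    s=status.state(); cur=s["ee_pos"] if cur is None else cur; crpy=s["tcp_rot"] if crpy is None else crpy
    A=Ro.from_euler("xyz",crpy,degrees=True);B=Ro.from_euler("xyz",rpy,degrees=True)
    return (A.inv()*B).as_rotvec(degrees=True).round(2),A.inv().apply(np.array(target)-cur).round(1)
E
python3 - <<'E'
from h import *
v=np.load("lid.npy");g=Rz(v[3])@[-50,0,30]+v[:3];print(g)
print(go([g[0],g[1],170],[180,0,9.35],[230.573,580.92,211.572],[180,0,158.354]))
E
```

```text
[ 554.75385054 -172.64717862   90.62401628]
(array([ -0.,  -0., 149.]), array([-579.3, -580.8,   41.6]))
```

```bash
python3 -m handwheel '[[0,0,149,-579.3,-580.8,10,1],[0,0,149,-579.3,-580.8,10,1],[0,0,149,-579.3,-580.8,10,1],[0,0,149,-579.3,-580.8,10,1],[0,0,149,-579.3,-580.8,10,1],[0,0,149,-579.3,-580.8,10,1],[0,0,149,-579.3,-580.8,10,1],[0,0,149,-579.3,-580.8,10,1],[0,0,149,-579.3,-580.8,10,1],[0,0,149,-579.3,-580.8,10,1],[0,0,149,-579.3,-580.8,10,1],[0,0,149,-579.3,-580.8,10,1],[0,0,149,-579.3,-580.8,10,1],[0,0,149,-579.3,-580.8,10,1],[0,0,149,-579.3,-580.8,10,1],[0,0,149,-579.3,-580.8,10,1],[0,0,149,-579.3,-580.8,10,1],[0,0,149,-579.3,-580.8,10,1],[0,0,149,-579.3,-580.8,10,1],[0,0,149,-579.3,-580.8,10,1]]' 30
```

```text
time: 5.97
ee_pos: [556.0, -176.5, 201.8]
tcp_rot: [179.9, -0.1, 14.7]
force: [0.1, -1.0, 0.3]
grip_width: 1.002
```

```bash
python3 -m handwheel '[[0,0,5,0,0,0,0.2],[0,0,5,0,0,0,0.2],[0,0,5,0,0,0,0.2],[0,0,5,0,0,0,0.2],[0,0,5,0,0,0,0.2]]'
python3 - <<'E'
from h import *
v=np.load("lid.npy");g=Rz(v[3])@[-50,0,30]+v[:3]
print(go([g[0],g[1],140],[180,0,9.35]))
for n,(x0,y0,w,h) in {"scene":(150,175,110,105),"top":(270,130,80,85)}.items():
    im=optics.camera(n)[y0:y0+h,x0:x0+w,::-1]; cv2.imwrite(f"pics/pre_{n}.png",cv2.resize(im,None,fx=5,fy=5,interpolation=cv2.INTER_CUBIC))
E
```

```text
time: 6.38
ee_pos: [554.4, -171.5, 201.6]
tcp_rot: [-180.0, 0.0, 10.3]
force: [-0.4, 0.5, -1.0]
grip_width: 0.602
(array([-0.02,  0.01,  0.92]), array([ 0.1,  1.2, 61.6]))
```

View pics/pre_scene.png

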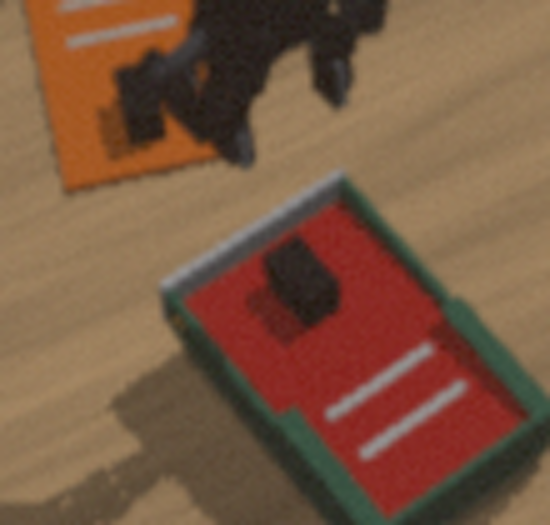

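```bash
python3 -m handwheel '[[0,0,0.9,0,1.2,40,0.2],[0,0,0.9,0,1.2,70,0.2],[0,0,0.9,0,1.2,90,0.2],[0,0,0.9,0,1.2,100,0.2],[0,0,0.9,0,1.2,109,0.2],[0,0,0.9,0,1.2,109,0.2],[0,0,0.9,0,1.2,109,0.2]]'
python3 - <<'E'
from h import *
print(status.state())
for n,(x0,y0,w,h) in {"scene":(150,175,110,105)}.items():
    im=optics.camera(n)[y0:y0+h,x0:x0+w,::-1]; cv2.imwrite(f"pics/pre2_{n}.png",cv2.resize(im,None,fx=5,fy=5,interpolation=cv2.INTER_CUBIC))
E
```

```text
time: 7.07
ee_pos: [555.7, -173.8, 93.3]
tcp_rot: [180.0, -0.1, 9.2]
force: [0.5, -0.9, -0.1]
grip_width: 0.599
{'time': 7.0667, 'q': array([-2.16536745e+01,  2.08937587e+01,  1.04433468e+02, -4.16031981e-04,
        5.46075384e+01,  5.90995658e+01]), 'joint_vel': array([-0.22984617, -1.0194503 , -1.09207906, -0.14353976, -0.15812059,
        0.06357922]), 'tau': array([ 3.39962484e-02, -3.90162635e+01, -2.29468453e+01,  7.48168186e-04,
        3.18415719e-02, -1.06302243e-03]), 'ee_pos': array([ 555.67746166, -173.80998222,   93.31187429]), 'tcp_rot': array([ 1.79966208e+02, -5.58008616e-02,  9.24701684e+00]), 'force': array([ 0.46307382, -0.90904412, -0.07437147]), 'torque': array([ 0.001037  ,  0.0273563 , -0.01358761]), 'grip_width': 0.5993239559855446}
```

View pics/pre2_scene.png

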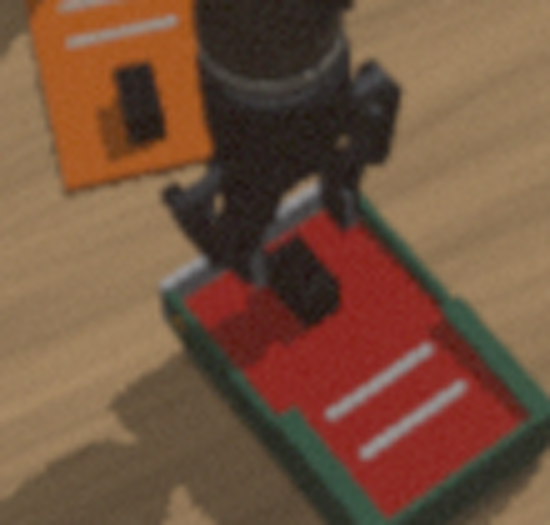

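Run:
```python
from h import *
v=np.load("lid.npy");R=Rz(v[3]);T=np.array([555.7,-173.8,93.3])
P=[T+R@[0,d,z] for z in (-19,-8,0) for d in(-27,27)]
print(((proj(P,"scene")-[150,175]+.5)*5).round())
P=[R@[x,y,36]+v[:3] for x in(-70,-30) for y in(-12,12)]
print(((proj(P,"scene")-[150,175]+.5)*5).round())
```

```text
[[262. 318.]
 [340. 266.]
 [260. 308.]
 [339. 255.]
 [259. 300.]
 [339. 247.]]
[[261. 256.]
 [296. 233.]
 [304. 304.]
 [340. 280.]]
```

Run:
```python
from h import *
v=np.load("lid.npy");R=Rz(v[3]);T=np.array([555.7,-173.8,93.3]); out=[]
for n,(x0,y0) in {"scene":(175,205),"top":(283,155)}.items():
    im=optics.camera(n)[y0:y0+50,x0:x0+50,::-1]; c=cv2.resize(im,None,fx=8,fy=8,interpolation=cv2.INTER_LINEAR)
    q=((proj([T+R@[x,d,-12] for d in(-26,26) for x in(-11,11)],n)-[x0,y0]+.5)*8).astype(int)
    for a in q: cv2.circle(c,tuple(map(int,a)),3,(0,255,0),-1)
    q=((proj([R@[x,y,36]+v[:3] for x,y in((-70,-12),(-70,12),(-30,12),(-30,-12))],n)-[x0,y0]+.5)*8).astype(int)
    cv2.polylines(c,[q],True,(0,255,255),1)
    out.append(c)
cv2.imwrite("pics/chk.png",np.hstack(out))
```

```text
(no output)
```

View pics/chk.png

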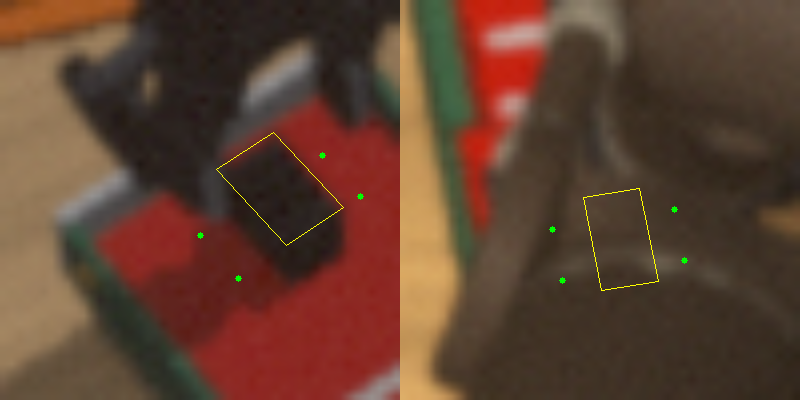

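Run:
```python
from h import *
R=Rz(np.radians(10.3));T=np.array([554.4,-171.5,201.6])
for z in(20,10,0,-10,-19): print(z,((proj([T+R@[0,d,z] for d in(-26,26)],"scene")-[150,175]+.5)*5).round().tolist())
```

```text
20 [[244.0, 160.0], [326.0, 106.0]]
10 [[246.0, 171.0], [327.0, 117.0]]
0 [[248.0, 182.0], [328.0, 129.0]]
-10 [[249.0, 193.0], [330.0, 140.0]]
-19 [[251.0, 203.0], [330.0, 150.0]]
```

Picture: the fingers straddle the block (scene crop tips at about 215,215 and 355,125), but the tips look higher than expected. I'll close gently and check the width.

```bash
python3 -m handwheel '[[0,0,0,0,0,0,0],[0,0,0,0,0,0,-0.3],[0,0,0,0,0,0,-0.4],[0,0,0,0,0,0,-0.4],[0,0,0,0,0,0,-0.4]]' 25
python3 - <<'E'
from h import *
out=[]
for n,(x0,y0) in {"scene":(175,205),"top":(283,155)}.items():
    im=optics.camera(n)[y0:y0+50,x0:x0+50,::-1]; c=cv2.resize(im,None,fx=8,fy=8,interpolation=cv2.INTER_LINEAR); out.append(c)
cv2.imwrite("pics/chk2.png",np.hstack(out))
E
```

```text
time: 7.63
ee_pos: [555.0, -173.8, 92.7]
tcp_rot: [180.0, -0.0, 9.2]
force: [-0.1, -0.4, 0.4]
grip_width: 0.3
```

View pics/chk2.png

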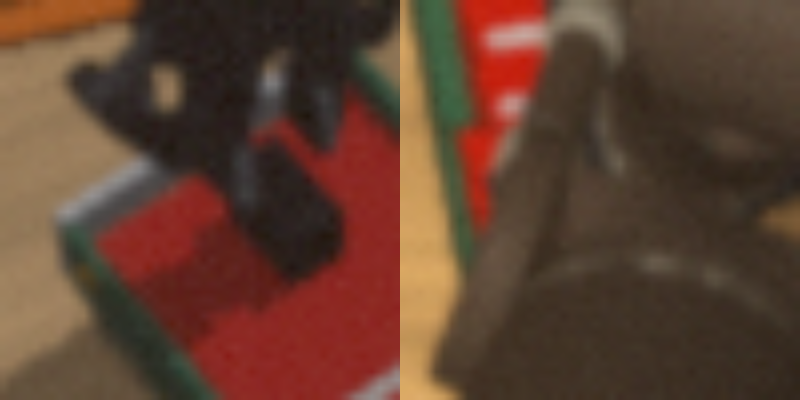

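```bash
python3 -m handwheel '[[0,0,0,0,0,0,-0.5],[0,0,0,0,0,0,-0.5],[0,0,0,0,0,0,-0.6],[0,0,0,0,0,0,-0.6],[0,0,0,0,0,0,-0.6]]' 25
python3 - <<'E'
from h import *
print(status.state())
E
```

```text
time: 8.15
ee_pos: [555.0, -173.8, 92.5]
tcp_rot: [-180.0, 0.0, 9.2]
force: [-0.1, 0.3, 0.3]
grip_width: 0.201
{'time': 8.15, 'q': array([-2.16777185e+01,  2.09287305e+01,  1.04492155e+02, -1.58248732e-03,
        5.45820088e+01,  5.91085051e+01]), 'joint_vel': array([ 0.00240398,  0.00911239, -0.07251447, -0.09846369, -0.09416069,
        0.02556896]), 'tau': array([-1.68960538e-03, -3.99442291e+01, -2.36669862e+01, -9.68622908e-05,
        1.19476139e-03,  3.57218276e-06]), 'ee_pos': array([ 554.97697915, -173.79974301,   92.53957009]), 'tcp_rot': array([-1.79999621e+02,  3.14584460e-03,  9.21469358e+00]), 'force': array([-0.09186672,  0.26516233,  0.3078613 ]), 'torque': array([-0.02735942,  0.04727457,  0.02248848]), 'grip_width': 0.20136084699351908}
```

Run:
```python
from h import *
x0,y0=165,185
im=optics.camera("scene")[y0:y0+75,x0:x0+75,::-1]; c=cv2.resize(im,None,fx=8,fy=8,interpolation=cv2.INTER_CUBIC)
c=cv2.convertScaleAbs(c,alpha=2.2,beta=10)
v=np.load("lid.npy");R=Rz(v[3]);T=np.array([555,-173.8,92.5])
for z in(0,-19):
  for d in(-9,9):
    q=((proj([T+R@[0,d,z]],"scene")[0]-[x0,y0]+.5)*8).astype(int).tolist();cv2.circle(c,tuple(q),3,(0,255,0),-1)
for y in range(0,600,0+100): cv2.putText(c,str(y),(0,y+10),0,.4,(255,255,255))
cv2.imwrite("pics/chk3.png",c)
```

```text
(no output)
```

View pics/chk3.png

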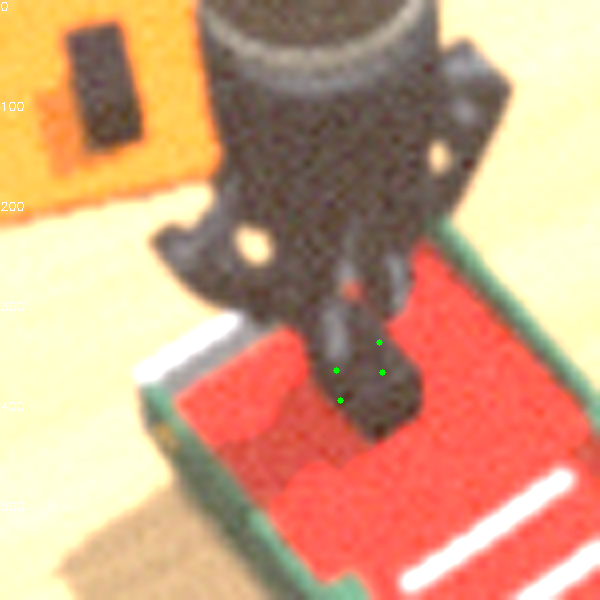

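```bash
python3 -m handwheel '[[0,0,0,0,0,0,-0.8],[0,0,0,0,0,0,-0.9],[0,0,0,0,0,0,-0.9],[0,0,0,0,0,0,-0.9]]' 25
python3 - <<'E'
from h import *
print(status.state()["force"])
x0,y0=165,185
im=optics.camera("scene")[y0:y0+75,x0:x0+75,::-1]; c=cv2.resize(im,None,fx=8,fy=8,interpolation=cv2.INTER_CUBIC)
c=cv2.convertScaleAbs(c,alpha=2.2,beta=10)
cv2.imwrite("pics/chk4.png",c)
E
```

```text
time: 8.53
ee_pos: [555.0, -173.8, 92.6]
tcp_rot: [180.0, -0.0, 9.2]
force: [-0.1, -0.3, -0.9]
grip_width: 0.053
[-0.10322529 -0.32303065 -0.89782627]
```

View pics/chk4.png

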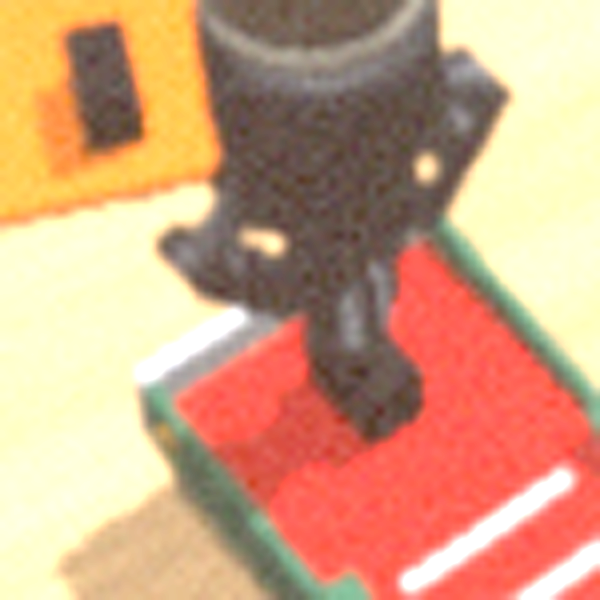

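The fingers closed above the block, with their tips at about (365,345), which is the block's top centre. So they sit higher than the nominal tool data says. I'll open and lower in small steps, watching the force.

```bash
python3 -m handwheel '[[0,0,0,0,0,0,0.2],[0,0,0,0,0,0,0.2],[0,0,0,0,0,0,0.2],[0,0,0,0,0,0,0.2],[0,0,0,0,0,3,0.2],[0,0,0,0,0,6,0.2],[0,0,0,0,0,8,0.2],[0,0,0,0,0,8,0.2]]' 25; python3 -m handwheel '[[0,0,0,0,0,2,0.2],[0,0,0,0,0,4,0.2],[0,0,0,0,0,4,0.2]]'
python3 - <<'E'
from h import *
x0,y0=165,185
im=optics.camera("scene")[y0:y0+75,x0:x0+75,::-1]; c=cv2.resize(im,None,fx=8,fy=8,interpolation=cv2.INTER_CUBIC)
c=cv2.convertScaleAbs(c,alpha=2.2,beta=10)
cv2.imwrite("pics/chk5.png",c)
E
```

```text
time: 9.25
ee_pos: [554.3, -173.5, 83.7]
tcp_rot: [-180.0, 0.1, 9.2]
force: [-0.8, -0.6, -0.9]
grip_width: 0.6
time: 9.5
ee_pos: [554.7, -173.7, 80.1]
tcp_rot: [-180.0, 0.0, 9.2]
force: [-0.4, -0.3, -0.1]
grip_width: 0.602
```

View pics/chk5.png

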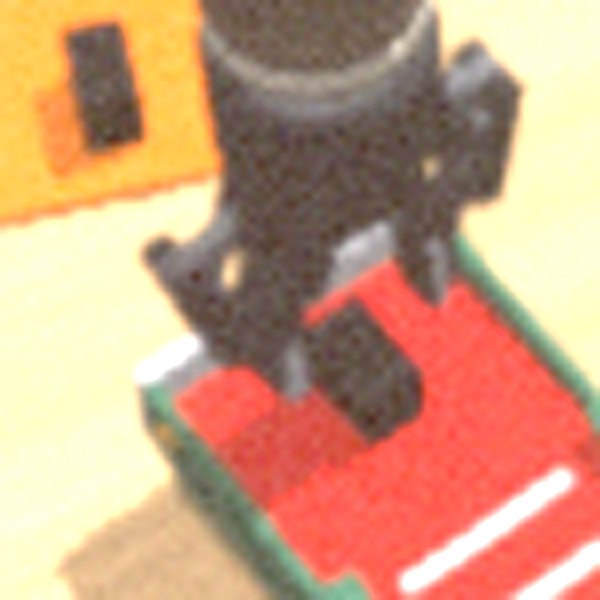

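```bash
python3 -m handwheel '[[0,0,0,0,0,3,0.2],[0,0,0,0,0,6,0.2],[0,0,0,0,0,8,0.2],[0,0,0,0,0,8,0.2]]' 25; python3 -m handwheel '[[0,0,0,0,0,3,0.2],[0,0,0,0,0,6,0.2],[0,0,0,0,0,8,0.2],[0,0,0,0,0,8,0.2]]';python3 - <<'E'
from h import *
x0,y0=165,185
im=optics.camera("scene")[y0:y0+75,x0:x0+75,::-1]; c=cv2.resize(im,None,fx=8,fy=8,interpolation=cv2.INTER_CUBIC)
c=cv2.convertScaleAbs(c,alpha=2.2,beta=10)
cv2.imwrite("pics/chk6.png",c)
E
```

```text
time: 9.88
ee_pos: [554.4, -173.6, 71.9]
tcp_rot: [-180.0, 0.1, 9.2]
force: [-0.3, -0.1, -0.2]
grip_width: 0.604
time: 10.22
ee_pos: [554.5, -173.6, 63.9]
tcp_rot: [-180.0, 0.1, 9.2]
force: [0.2, 0.2, 0.1]
grip_width: 0.598
```

View pics/chk6.png

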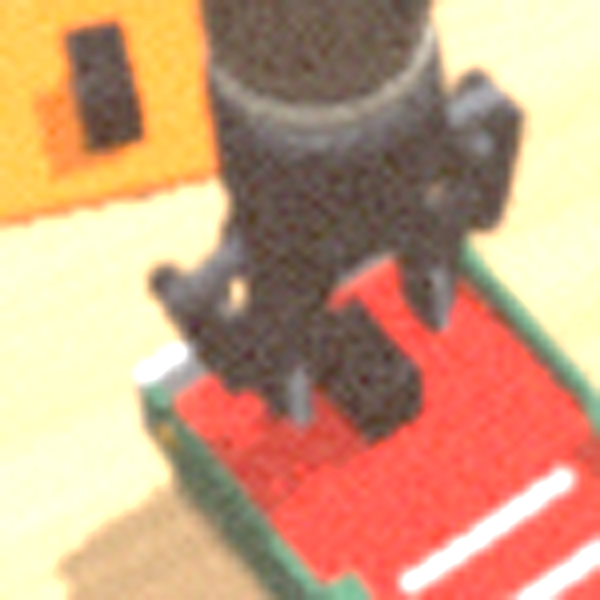

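```bash
python3 -m handwheel '[[0,0,0,0,0,0,0],[0,0,0,0,0,0,-0.3],[0,0,0,0,0,0,-0.6],[0,0,0,0,0,0,-0.6],[0,0,0,0,0,0,-0.6]]' 25
python3 - <<'E'
from h import *
print(status.state()["force"],status.state()["torque"])
x0,y0=165,185
im=optics.camera("scene")[y0:y0+75,x0:x0+75,::-1]; c=cv2.resize(im,None,fx=8,fy=8,interpolation=cv2.INTER_CUBIC)
c=cv2.convertScaleAbs(c,alpha=2.2,beta=10)
cv2.imwrite("pics/chk7.png",c)
E
```

```text
time: 10.68
ee_pos: [555.2, -173.8, 64.9]
tcp_rot: [180.0, -0.0, 9.2]
force: [0.3, 0.5, 1.0]
grip_width: 0.272
[0.32992965 0.4570608  1.00676424] [ 0.02108153 -0.01486992  0.02062097]
```

View pics/chk7.png

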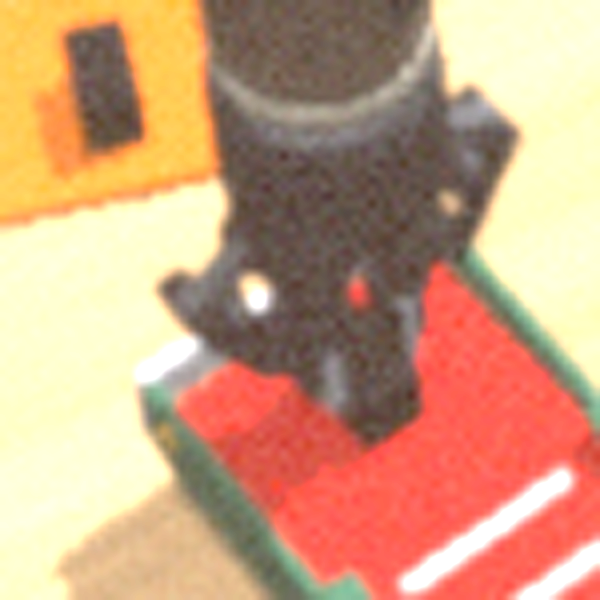

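Width 0.272 (≈ 23 mm) with low forces, so the block is gripped. I'll firm up the grip and begin tilting about the rear edge in small steps, reading the force.

```bash
python3 -m handwheel '[[0,0,0,0,0,0,-0.8],[0,0,0,0,0,0,-0.8],[0,0,0,0,0,0,-0.8]]' 80; python3 -c "
from plant import status;s=status.state();print(s['force'],s['torque'],s['ee_pos'])"
python3 -m handwheel '[[0,-0.5,0,0.1,0,-1.2,-0.8],[0,-1,0,0.2,0,-2.4,-0.8],[0,-1,0,0.2,0,-2.4,-0.8],[0,-1,0,0.2,0,-2.4,-0.8]]' 80; python3 -c "
from plant import status;s=status.state();print(s['force'],s['torque'],s['ee_pos'])"
```

```text
time: 10.98
ee_pos: [555.5, -174.0, 65.1]
tcp_rot: [180.0, -0.1, 9.2]
force: [-0.2, 0.5, 3.7]
grip_width: 0.254
[-0.24838385  0.47905943  3.7247098 ] [0.06717327 0.03712368 0.00779503] [ 555.50538296 -173.97777304   65.1432969 ]
time: 11.32
ee_pos: [555.1, -173.8, 66.5]
tcp_rot: [-180.0, 1.0, 9.2]
force: [0.2, 0.3, -1.0]
grip_width: 0.25
[ 0.24655057  0.25539934 -0.99947761] [-0.06232487 -0.18140205 -0.04230583] [ 555.08488183 -173.75076666   66.52808618]
```

```bash
for i in 1; do python3 -m handwheel '[[0,-0.5,0,0.15,0,-1.2,-0.8],[0,-1,0,0.3,0,-2.45,-0.8],[0,-1,0,0.3,0,-2.45,-0.8],[0,-1,0,0.3,0,-2.45,-0.8]]';python3 -c "
from plant import status;s=status.state();print(s['force'],s['torque'],s['ee_pos'])"; python3 -m handwheel '[[0,-0.5,0,0.15,0,-1.2,-0.8],[0,-1,0,0.3,0,-2.45,-0.8],[0,-1,0,0.3,0,-2.45,-0.8],[0,-1,0,0.3,0,-2.45,-0.8]]'; python3 -c "
from plant import status;s=status.state();print(s['force'],s['torque'],s['ee_pos'])"; done
python3 - <<'E'
from h import *
x0,y0=165,185
im=optics.camera("scene")[y0:y0+75,x0:x0+75,::-1]; c=cv2.resize(im,None,fx=8,fy=8,interpolation=cv2.INTER_CUBIC)
c=cv2.convertScaleAbs(c,alpha=2.2,beta=10)
cv2.imwrite("pics/chk8.png",c)
E
```

```text
time: 11.65
ee_pos: [555.5, -173.6, 69.3]
tcp_rot: [-180.0, 2.0, 9.2]
force: [-0.7, -0.9, -1.5]
grip_width: 0.254
[-0.65349018 -0.92252113 -1.488424  ] [-0.01248538 -0.11630031  0.01153551] [ 555.5003242  -173.62868084   69.28900498]
time: 11.98
ee_pos: [555.9, -173.5, 71.9]
tcp_rot: [-180.0, 3.0, 9.2]
force: [-1.1, 0.2, -1.1]
grip_width: 0.254
[-1.12520321  0.19921899 -1.08744087] [-0.02865972 -0.08894631 -0.04301703] [ 555.90384509 -173.54021163   71.85152481]
```

View pics/chk8.png

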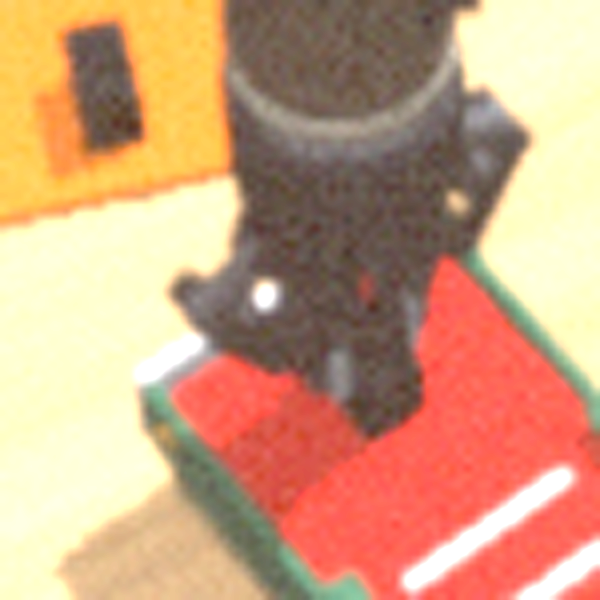

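```bash
for i in 1; do python3 -m handwheel '[[0,-0.5,0,0.12,0,-1.2,-0.8],[0,-0.5,0,0.12,0,-1.2,-0.8],[0,-0.5,0,0.12,0,-1.2,-0.8]]';python3 -c "
from plant import status;s=status.state();print(s['force'],s['torque'],s['ee_pos'])"; python3 -m handwheel '[[0,-0.5,0,0.12,0,-1.2,-0.8],[0,-0.5,0,0.12,0,-1.2,-0.8],[0,-0.5,0,0.12,0,-1.2,-0.8]]'; python3 -c "
from plant import status;s=status.state();print(s['force'],s['torque'],s['ee_pos'])"; done
python3 - <<'E'
from h import *
x0,y0=165,205
im=optics.camera("scene")[y0:y0+75,x0:x0+75,::-1]; c=cv2.resize(im,None,fx=8,fy=8,interpolation=cv2.INTER_CUBIC)
c=cv2.convertScaleAbs(c,alpha=2,beta=10)
cv2.imwrite("pics/chk9.png",c)
E
```

```text
time: 12.28
ee_pos: [556.0, -173.5, 73.0]
tcp_rot: [-180.0, 3.5, 9.2]
force: [-1.0, -0.1, -1.4]
grip_width: 0.249
[-0.97309932 -0.06341017 -1.4205744 ] [-0.02102674 -0.02740094 -0.03993536] [ 555.99080107 -173.5068026    73.03247069]
time: 12.53
ee_pos: [556.1, -173.5, 74.2]
tcp_rot: [-180.0, 4.0, 9.2]
force: [-1.6, 0.3, -0.7]
grip_width: 0.253
[-1.55119367  0.28481684 -0.73361319] [ 0.04161625  0.00766688 -0.04012259] [ 556.14807311 -173.54387737   74.23796473]
```

View pics/chk9.png

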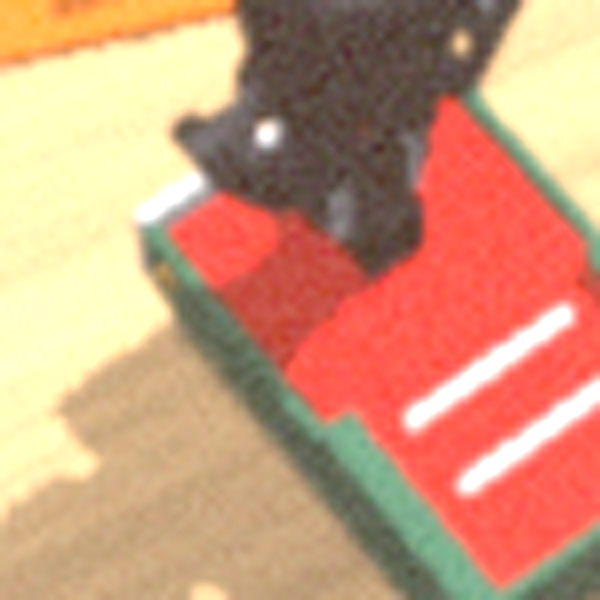

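```bash
for i in 1; do python3 -m handwheel '[[0,-0.5,0,-0.3,0,-1.2,-0.8],[0,-0.5,0,-0.3,0,-1.2,-0.8],[0,-0.5,0,-0.3,0,-1.2,-0.8]]';python3 -c "
from plant import status;s=status.state();print(s['force'],s['torque'],s['ee_pos'])"; python3 -m handwheel '[[0,-0.5,0,0,0,-1.2,-0.8],[0,-0.5,0,0,0,-1.2,-0.8],[0,-0.5,0,0,0,-1.2,-0.8]]'; python3 -c "
from plant import status;s=status.state();print(s['force'],s['torque'],s['ee_pos'])"; done
python3 - <<'E'
from h import *
x0,y0=165,205
im=optics.camera("scene")[y0:y0+75,x0:x0+75,::-1]; c=cv2.resize(im,None,fx=8,fy=8,interpolation=cv2.INTER_CUBIC)
c=cv2.convertScaleAbs(c,alpha=2,beta=10)
cv2.imwrite("pics/chk10.png",c)
E
```

```text
time: 12.83
ee_pos: [556.3, -173.6, 75.5]
tcp_rot: [180.0, 4.5, 9.2]
force: [0.6, 0.1, -2.1]
grip_width: 0.254
[ 0.57426933  0.11266214 -2.09075297] [ 0.06803501 -0.0905452  -0.06213594] [ 556.25616665 -173.57430333   75.52002606]
time: 13.08
ee_pos: [556.3, -173.6, 76.7]
tcp_rot: [180.0, 5.0, 9.2]
force: [0.1, 0.3, -2.2]
grip_width: 0.251
[ 0.11861503  0.26324553 -2.19211815] [ 0.10273517 -0.09847438 -0.01041245] [ 556.33024033 -173.61487722   76.68702221]
```

View pics/chk10.png

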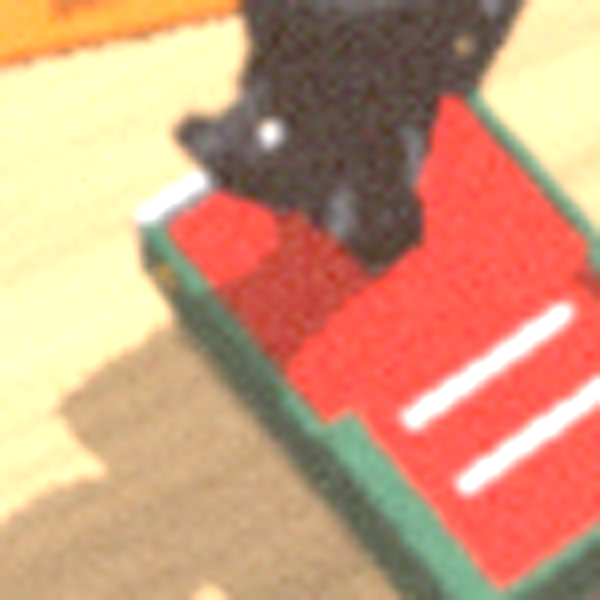

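```bash
for i in 1; do python3 -m handwheel '[[0,-0.5,0,0,0,-1.2,-0.8],[0,-0.5,0,0,0,-1.2,-0.8],[0,-0.5,0,0,0,-1.2,-0.8]]';python3 -c "
from plant import status;s=status.state();print(s['force'],s['torque'],s['ee_pos'])"; python3 -m handwheel '[[0,-0.5,0,0,0,-1.2,-0.8],[0,-0.5,0,0,0,-1.2,-0.8],[0,-0.5,0,0,0,-1.2,-0.8]]'; python3 -c "
from plant import status;s=status.state();print(s['force'],s['torque'],s['ee_pos'])"; done
python3 - <<'E'
from h import *
x0,y0=165,205
im=optics.camera("scene")[y0:y0+75,x0:x0+75,::-1]; c=cv2.resize(im,None,fx=8,fy=8,interpolation=cv2.INTER_CUBIC)
c=cv2.convertScaleAbs(c,alpha=2,beta=10)
cv2.imwrite("pics/chk11.png",c)
E
```

```text
time: 13.38
ee_pos: [556.5, -173.7, 77.9]
tcp_rot: [180.0, 5.5, 9.2]
force: [1.4, 0.4, -2.1]
grip_width: 0.254
[ 1.35985136  0.372225   -2.0929791 ] [ 0.1035336  -0.15431937  0.04233978] [ 556.48295665 -173.65398279   77.9389405 ]
time: 13.63
ee_pos: [556.6, -173.6, 79.1]
tcp_rot: [180.0, 6.0, 9.2]
force: [-0.2, -0.1, -1.8]
grip_width: 0.253
[-0.21569031 -0.10524735 -1.79058916] [ 0.0495287  -0.11553344 -0.04338585] [ 556.55707009 -173.60272977   79.09408107]
```

View pics/chk11.png

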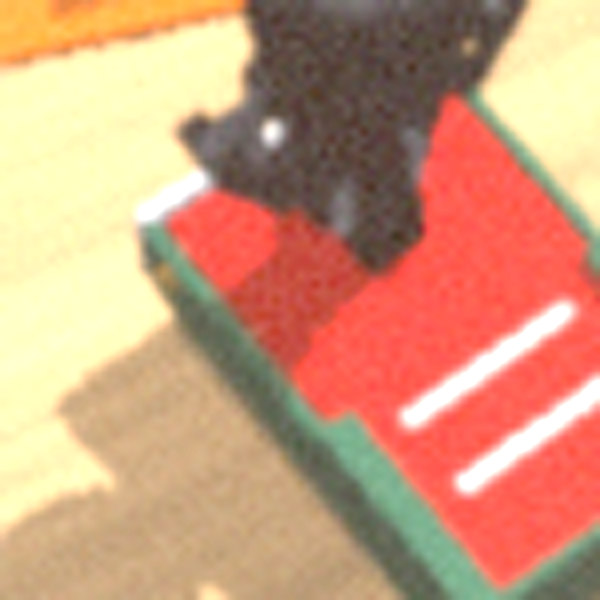

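```bash
for i in 1; do python3 -m handwheel '[[0,-0.5,0,0.05,0,-1.2,-0.8],[0,-0.5,0,0.05,0,-1.2,-0.8],[0,-0.5,0,0.05,0,-1.2,-0.8]]';python3 -c "
from plant import status;s=status.state();print(s['force'],s['torque'],s['ee_pos'])"; python3 -m handwheel '[[0,-0.5,0,0.05,0,-1.2,-0.8],[0,-0.5,0,0.05,0,-1.2,-0.8],[0,-0.5,0,0.05,0,-1.2,-0.8]]'; python3 -c "
from plant import status;s=status.state();print(s['force'],s['torque'],s['ee_pos'])"; done
python3 - <<'E'
from h import *
x0,y0=165,205
im=optics.camera("scene")[y0:y0+75,x0:x0+75,::-1]; c=cv2.resize(im,None,fx=8,fy=8,interpolation=cv2.INTER_CUBIC)
c=cv2.convertScaleAbs(c,alpha=2,beta=10)
cv2.imwrite("pics/chk12.png",c)
E
```

```text
time: 13.93
ee_pos: [556.7, -173.6, 80.3]
tcp_rot: [180.0, 6.5, 9.2]
force: [0.0, -0.7, -2.0]
grip_width: 0.252
[ 0.00384845 -0.72619458 -2.00725473] [ 0.09768815 -0.23475125  0.00288914] [ 556.71117626 -173.57355778   80.29595726]
time: 14.18
ee_pos: [556.8, -173.5, 81.5]
tcp_rot: [180.0, 7.0, 9.2]
force: [0.4, 0.8, -1.7]
grip_width: 0.252
[ 0.43981924  0.80325964 -1.68679967] [ 0.08670181 -0.17459135 -0.04642703] [ 556.84266978 -173.51114625   81.46037898]
```

View pics/chk12.png

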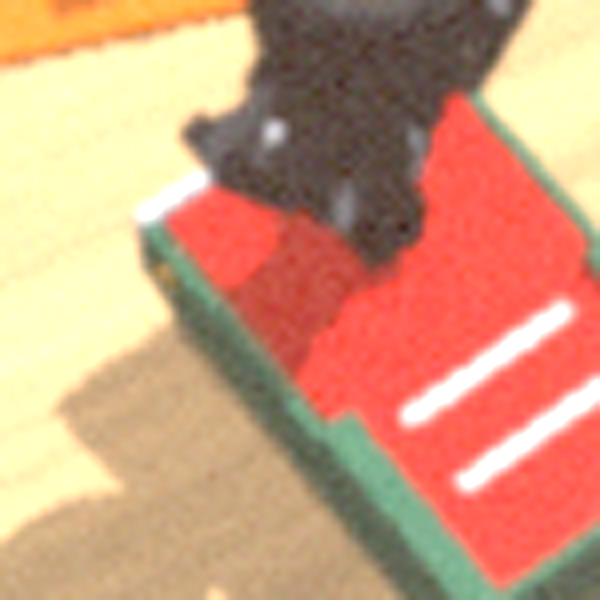

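```bash
for i in 1; do python3 -m handwheel '[[0,-0.5,0,0.05,0,-1.2,-0.8],[0,-0.5,0,0.05,0,-1.2,-0.8],[0,-0.5,0,0.05,0,-1.2,-0.8]]';python3 -c "
from plant import status;s=status.state();print(s['force'],s['torque'],s['ee_pos'])"; python3 -m handwheel '[[0,-0.3,0,0.05,0,-0.7,-0.8],[0,-0.3,0,0.05,0,-0.7,-0.8],[0,-0.3,0,0.05,0,-0.7,-0.8]]'; python3 -c "
from plant import status;s=status.state();print(s['force'],s['torque'],s['ee_pos'])"; done
python3 - <<'E'
from h import *
x0,y0=165,205
im=optics.camera("scene")[y0:y0+75,x0:x0+75,::-1]; c=cv2.resize(im,None,fx=8,fy=8,interpolation=cv2.INTER_CUBIC)
c=cv2.convertScaleAbs(c,alpha=2,beta=10)
cv2.imwrite("pics/chk13.png",c)
E
```

```text
time: 14.48
ee_pos: [557.0, -173.5, 82.6]
tcp_rot: [180.0, 7.5, 9.2]
force: [0.2, 1.3, -1.1]
grip_width: 0.254
[ 0.20655778  1.30496177 -1.05963424] [ 0.06542589 -0.21269508 -0.04722298] [ 556.96760649 -173.46674627   82.64935089]
time: 14.73
ee_pos: [557.1, -173.4, 83.3]
tcp_rot: [-180.0, 7.8, 9.2]
force: [0.6, 0.4, -2.2]
grip_width: 0.249
[ 0.56754805  0.44795764 -2.20127807] [ 0.02871976 -0.17733545 -0.07662336] [ 557.05727512 -173.43225414   83.29831929]
```

View pics/chk13.png

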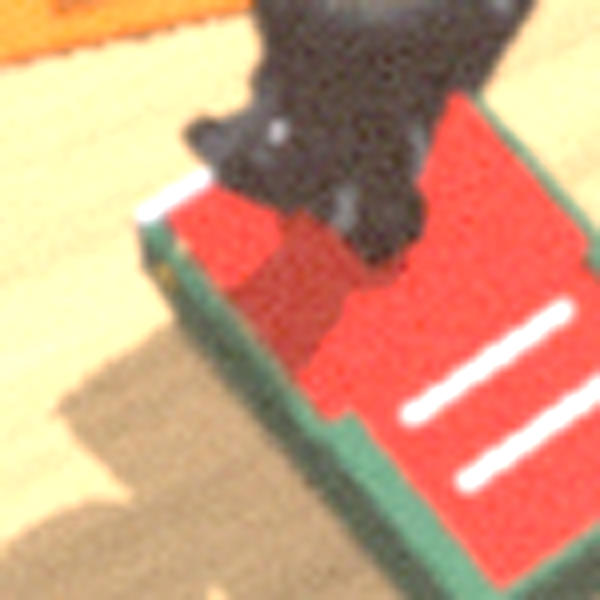

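```bash
for i in 1; do python3 -m handwheel '[[0,-0.3,0,0.05,0,-0.75,-0.8],[0,-0.3,0,0.05,0,-0.75,-0.8],[0,-0.3,0,0.05,0,-0.75,-0.8]]';python3 -c "
from plant import status;s=status.state();print(s['force'],s['torque'],s['ee_pos'])"; python3 -m handwheel '[[0,-0.3,0,0.05,0,-0.75,-0.8],[0,-0.3,0,0.05,0,-0.75,-0.8],[0,-0.3,0,0.05,0,-0.75,-0.8]]'; python3 -c "
from plant import status;s=status.state();print(s['force'],s['torque'],s['ee_pos'])"; done
```

```text
time: 15.03
ee_pos: [557.2, -173.4, 84.0]
tcp_rot: [-180.0, 8.1, 9.2]
force: [0.0, -0.2, -1.4]
grip_width: 0.256
[ 0.02080426 -0.21476158 -1.38960895] [ 0.06036593 -0.14256839 -0.03178474] [ 557.15398029 -173.42197926   84.04139364]
time: 15.28
ee_pos: [557.3, -173.4, 84.8]
tcp_rot: [-180.0, 8.4, 9.2]
force: [-0.3, 1.1, -0.9]
grip_width: 0.253
[-0.30565137  1.07803607 -0.88411587] [-0.01972462 -0.12096362  0.02353774] [ 557.27974311 -173.39808752   84.76400468]
```

```bash
for i in 1; do python3 -m handwheel '[[0,-0.3,0,0.05,0,-0.75,-0.8],[0,-0.3,0,0.05,0,-0.75,-0.8],[0,-0.3,0,0.05,0,-0.75,-0.8]]';python3 -c "
from plant import status;s=status.state();print(s['force'],s['torque'],s['ee_pos'])"; done
python3 - <<'E'
from h import *
v=np.load("lid.npy");th=np.radians(8.7)
R=Rz(v[3])@Ro.from_euler("y",th).as_matrix(); piv=Rz(v[3])@[90,0,0]+v[:3]
x0,y0=165,205
im=optics.camera("scene")[y0:y0+75,x0:x0+75,::-1]; cv2.imwrite("pics/raw14.png",im);c=cv2.resize(im,None,fx=8,fy=8,interpolation=cv2.INTER_CUBIC)
c=cv2.convertScaleAbs(c,alpha=1.5,beta=10)
def dr(P,col,R=R,cl=False):
    q=((proj([R@(np.array(p)-[90,0,0])+piv for p in P],"scene")-[x0,y0]+.5)*8).astype(int);cv2.polylines(c,[q],cl,col,1)
dr([(-90,55,6),(-90,-55,6),(90,-55,6),(90,55,6)],(255,255,0),cl=True)
dr([(-90,-55,0),(-90,-55,6)],(255,255,0))
for h in(6.5,15,25):
  dr([(-91,60,h),(-91,-60,h),(-96,-60,h),(-96,60,h)],(255,0,int(h*10)),R=Rz(v[3]),cl=True)
cv2.imwrite("pics/chk14.png",c)
E
```

```text
time: 15.53
ee_pos: [557.2, -173.4, 85.2]
tcp_rot: [-180.0, 8.7, 9.2]
force: [-0.5, -0.2, -2.1]
grip_width: 0.251
[-0.48216957 -0.1656015  -2.11805912] [-0.03023862 -0.15714969 -0.02267742] [ 557.23272757 -173.36479598   85.19089099]
```

View pics/chk14.png

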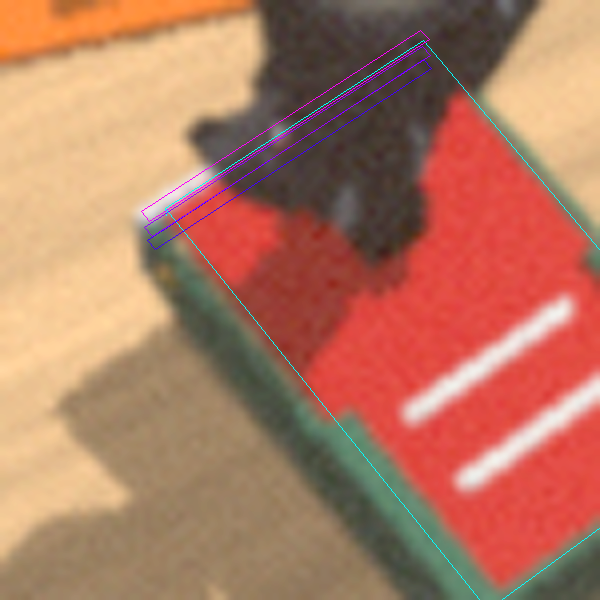

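The overlay at 8.7° matches the lid. The lip's top, at about (145,215), matches the 25 mm line, so the lid's end at ≈ 27 mm should clear it. I'll pull gently along the slope and watch the force.

```bash
python3 -m handwheel '[[0,0,0,-2,0,0,-0.8],[0,0,0,-4,0,0,-0.8],[0,0,0,-4,0,0,-0.8],[0,0,0,-4,0,0,-0.8]]';python3 -c "
from plant import status;s=status.state();print(s['force'],s['torque'],s['ee_pos'])";python3 -m handwheel '[[0,0,0,-1.5,0,0,-0.8],[0,0,0,-3,0,0,-0.8],[0,0,0,-3,0,0,-0.8],[0,0,0,-3,0,0,-0.8]]';python3 -c "
from plant import status;s=status.state();print(s['force'],s['torque'],s['ee_pos'])"
```

```text
time: 15.92
ee_pos: [553.3, -174.0, 86.2]
tcp_rot: [-180.0, 8.7, 9.2]
force: [1.2, -0.1, -3.1]
grip_width: 0.252
[ 1.19765222 -0.06805016 -3.1096435 ] [ 0.02920583 -0.25376531  0.03023417] [ 553.25735764 -174.00152286   86.23229333]
time: 16.25
ee_pos: [550.1, -174.6, 86.7]
tcp_rot: [-180.0, 8.8, 9.2]
force: [1.2, -0.3, -2.1]
grip_width: 0.255
[ 1.23670494 -0.25251654 -2.06513266] [-0.00607481 -0.0228768   0.02715252] [ 550.09458624 -174.57975784   86.66606372]
```

```bash
python3 -m handwheel '[[0,0,0,-2,0,0,-0.8],[0,0,0,-4,0,0,-0.8],[0,0,0,-6,0,0,-0.8],[0,0,0,-6,0,0,-0.8],[0,0,0,-6,0,0,-0.8]]';python3 -c "
from plant import status;s=status.state();print(s['force'],s['torque'],s['ee_pos'])";python3 -m handwheel '[[0,0,0,-2,0,0,-0.8],[0,0,0,-4,0,0,-0.8],[0,0,0,-6,0,0,-0.8],[0,0,0,-8,0,0,-0.8],[0,0,0,-8,0,0,-0.8]]';python3 -c "
from plant import status;s=status.state();print(s['force'],s['torque'],s['ee_pos'])"
python3 - <<'E'
from h import *
x0,y0=150,195
im=optics.camera("scene")[y0:y0+75,x0:x0+75,::-1];c=cv2.resize(im,None,fx=8,fy=8,interpolation=cv2.INTER_CUBIC)
cv2.imwrite("pics/chk15.png",cv2.convertScaleAbs(c,alpha=1.8,beta=10))
E
```

```text
time: 16.67
ee_pos: [544.5, -175.4, 87.4]
tcp_rot: [-180.0, 8.7, 9.2]
force: [0.5, 0.0, -2.8]
grip_width: 0.253
[ 0.47319322  0.02669765 -2.79542459] [-0.02688089 -0.05436915  0.00813875] [ 544.52225067 -175.43158127   87.37753859]
time: 17.08
ee_pos: [536.5, -176.7, 88.7]
tcp_rot: [-180.0, 8.7, 9.2]
force: [-0.1, -0.2, -2.8]
grip_width: 0.251
[-0.14839984 -0.16519776 -2.76954455] [ 0.04813    -0.06214422 -0.0407354 ] [ 536.45794708 -176.70969478   88.67969948]
```

View pics/chk15.png

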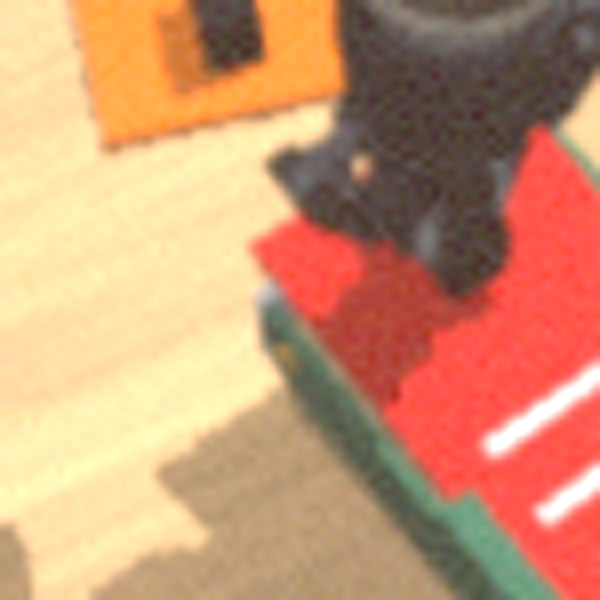

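The lid's front edge (crop 255,245) is now over and past the lip, with no resistance. I'll keep drawing along the slope.

```bash
python3 -m handwheel '[[0,0,0,-3,0,0,-0.8],[0,0,0,-6,0,0,-0.8],[0,0,0,-9,0,0,-0.8],[0,0,0,-12,0,0,-0.8],[0,0,0,-15,0,0,-0.8],[0,0,0,-18,0,0,-0.8],[0,0,0,-21,0,0,-0.8],[0,0,0,-24,0,0,-0.8],[0,0,0,-24,0,0,-0.8]]';python3 -c "
from plant import status;s=status.state();print(s['force'],s['torque'],s['ee_pos'])";python3 -m handwheel '[[0,0,0,-3,0,0,-0.8],[0,0,0,-6,0,0,-0.8],[0,0,0,-9,0,0,-0.8],[0,0,0,-12,0,0,-0.8],[0,0,0,-15,0,0,-0.8],[0,0,0,-18,0,0,-0.8],[0,0,0,-21,0,0,-0.8],[0,0,0,-24,0,0,-0.8],[0,0,0,-24,0,0,-0.8]]';python3 -c "
from plant import status;s=status.state();print(s['force'],s['torque'],s['ee_pos'])"
```

```text
time: 17.88
ee_pos: [512.9, -180.6, 92.4]
tcp_rot: [-180.0, 8.7, 9.2]
force: [-1.1, 0.3, -2.3]
grip_width: 0.25
[-1.1022388   0.34791558 -2.26138546] [ 0.02062066 -0.01698652 -0.00912588] [ 512.86543581 -180.5607091    92.36002638]
time: 18.63
ee_pos: [489.5, -184.3, 96.0]
tcp_rot: [-180.0, 8.7, 9.2]
force: [0.4, 1.0, -2.8]
grip_width: 0.251
[ 0.43183521  1.02955608 -2.84542177] [-0.03283137  0.00345031 -0.03015835] [ 489.46559666 -184.328281     95.98507276]
```

```bash
python3 -m handwheel '[[0,0,0,-3,0,0,-0.8],[0,0,0,-6,0,0,-0.8],[0,0,0,-9,0,0,-0.8],[0,0,0,-12,0,0,-0.8],[0,0,0,-15,0,0,-0.8],[0,0,0,-18,0,0,-0.8],[0,0,0,-21,0,0,-0.8],[0,0,0,-24,0,0,-0.8],[0,0,0,-27,0,0,-0.8],[0,0,0,-30,0,0,-0.8],[0,0,0,-33,0,0,-0.8],[0,0,0,-33,0,0,-0.8]]';python3 -c "
from plant import status;s=status.state();print(s['force'],s['torque'],s['ee_pos'])"
python3 - <<'E'
from h import *
for n in("scene","top"):
  cv2.imwrite(f"pics/out_{n}.png",optics.camera(n)[:,:,::-1])
x0,y0=140,175
im=cv2.imread("pics/out_scene.png")[y0:y0+110,x0:x0+120];c=cv2.resize(im,None,fx=5,fy=5,interpolation=cv2.INTER_CUBIC)
cv2.imwrite("pics/chk16.png",cv2.convertScaleAbs(c,alpha=1.6,beta=10))
E
```

```text
time: 19.63
ee_pos: [457.3, -189.5, 100.9]
tcp_rot: [-180.0, 8.7, 9.2]
force: [0.2, 0.1, -2.6]
grip_width: 0.251
[ 0.15845215  0.12259687 -2.57992961] [-0.00668727 -0.07649364 -0.04326022] [ 457.27544898 -189.52315705  100.93794169]
```

View pics/chk16.png

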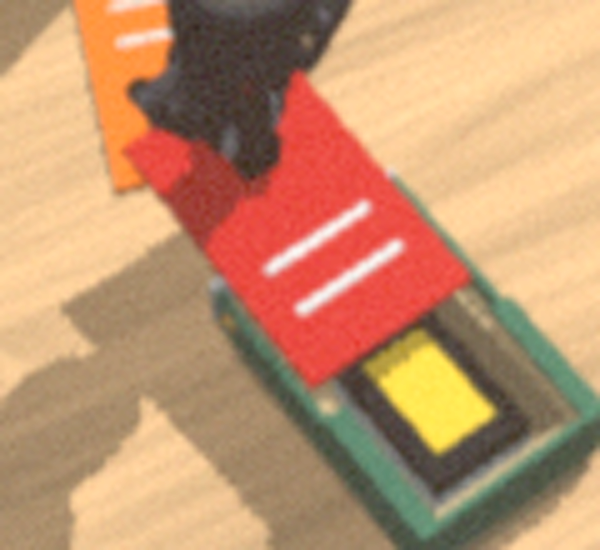

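The lid is drawn 102 mm, past the keepers, and the open box with the yellow tape shows. I'll lift it straight up, then level it.

```bash
python3 -m handwheel '[[0,0,0,-1.5,0,-10,-0.8],[0,0,0,-3.8,0,-25,-0.8],[0,0,0,-6.8,0,-45,-0.8],[0,0,0,-9.8,0,-65,-0.8],[0,0,0,-12.1,0,-79,-0.8],[0,0,0,-12.1,0,-79,-0.8]]'
python3 -m handwheel '[[0,3,0,0,0,0,-0.8],[0,6,0,0,0,0,-0.8],[0,8.7,0,0,0,0,-0.8],[0,8.7,0,0,0,0,-0.8],[0,8.7,0,0,0,0,-0.8]]'
python3 - <<'E'
from h import *
optics.camera("top");optics.camera("scene")
v=np.load("lid.npy");s=status.state();T=s["ee_pos"];print(T,s["tcp_rot"],s["force"],s["torque"])
for n in("scene","top"):
  for t in LOC:
    r=[(np.round(d["position"]).tolist(),round(d["p"],2)) for d in optics.mark_of(t,n) if d["p"]>.35]
    print(n,t,r)
m=[]
for n in("scene","top"):
  cv2.imwrite(f"pics/lift_{n}.png",optics.camera(n)[:,:,::-1])
E
```

```text
time: 20.23
ee_pos: [461.0, -190.8, 185.2]
tcp_rot: [179.7, 8.3, 9.2]
force: [1.9, -1.8, -2.8]
grip_width: 0.255
time: 20.65
ee_pos: [457.0, -189.4, 180.4]
tcp_rot: [-180.0, 0.1, 9.2]
force: [0.4, -0.7, -2.9]
grip_width: 0.255
[ 458.11921857 -189.52939866  180.67402648] [-1.79994491e+02  5.14841007e-02  9.21668487e+00] [ 0.55073022 -0.20482472 -2.37741676] [-0.02356746  0.10022584 -0.01601751]
scene lid [([305.0, -173.0, 3.0], 0.85), ([508.0, -183.0, 177.0], 0.82), ([424.0, -253.0, 176.0], 0.57)]
scene lid_grip [([456.0, -191.0, 208.0], 0.87), ([362.0, -184.0, 30.0], 0.67)]
scene lid_front [([415.0, -193.0, 175.0], 0.98), ([398.0, -192.0, -0.0], 0.6)]
scene lid_rear [([595.0, -167.0, 177.0], 0.79), ([219.0, -154.0, 1.0], 0.59)]
scene lid_fl [([380.0, -248.0, -2.0], 0.62), ([409.0, -141.0, 177.0], 0.56)]
scene lid_fr [([423.0, -254.0, 177.0], 0.67), ([585.0, -113.0, 176.0], 0.6)]
scene lid_rl [([206.0, -203.0, 0.0], 0.79), ([585.0, -114.0, 175.0], 0.71)]
scene lid_rr [([603.0, -223.0, 172.0], 0.91), ([233.0, -100.0, -1.0], 0.87)]
top lid [([505.0, -179.0, 176.0], 0.85), ([406.0, -141.0, 176.0], 0.44), ([429.0, -246.0, 174.0], 0.4)]
top lid_grip [([458.0, -186.0, 202.0], 0.66)]
top lid_front [([418.0, -197.0, 175.0], 0.57)]
top lid_rear [([597.0, -168.0, 173.0], 0.96), ([580.0, -453.0, 2.0], 0.36)]
top lid_fl [([406.0, -142.0, 177.0], 0.71)]
top lid_fr [([430.0, -250.0, 177.0], 0.71)]
top lid_rl [([585.0, -112.0, 172.0], 0.58)]
top lid_rr [([601.0, -219.0, 176.0], 0.82)]
```

View pics/lift_scene.png

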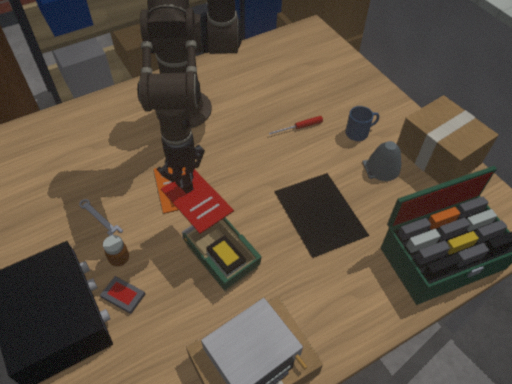

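Run:
```python
from h import *
print(go([565.4,172.5,150],[180,0,-7.5]))
```

```text
(array([ 0.  ,  0.  , 16.71]), array([ 164. , -340.2,   30.8]))
```

```bash
python3 -m handwheel '[[0,0,0,4,-8,0,-0.8],[0,0,1,12,-24,0,-0.8],[0,0,2,22,-45,0,-0.8],[0,0,3,33,-68,0,-0.8],[0,0,4,44,-91,0,-0.8],[0,0,5,55,-114,0,-0.8],[0,0,6,66,-137,0,-0.8],[0,0,7.5,77,-160,0,-0.8],[0,0,9,88,-183,0,-0.8],[0,0,10.5,99,-206,5,-0.8],[0,0,12,110,-229,10,-0.8],[0,0,13,121,-252,15,-0.8],[0,0,14,132,-275,20,-0.8],[0,0,15,142,-296,25,-0.8],[0,0,16,151,-314,28,-0.8],[0,0,16.7,158,-328,30,-0.8],[0,0,16.7,162,-337,30,-0.8],[0,0,16.7,164,-340,30,-0.8],[0,0,16.7,164,-340,30,-0.8],[0,0,16.7,164,-340,30,-0.8]]'
python3 - <<'E'
from h import *
s=status.state();print(go([565.4,172.5,30],[180,0,-7.5]))
for n in("scene","top"):
  im=optics.camera(n);cv2.imwrite(f"pics/over_{n}.png",im[:,:,::-1])
  for t in("lid","lid_front","lid_rear","lid_rl","lid_rr","lid_fl","lid_fr"):
    print(n,t,[(np.round(d["position"]).tolist(),round(d["p"],2)) for d in optics.mark_of(t,n) if d["position"][1]>50 and d["p"]>.3])
E
```

```text
time: 23.32
ee_pos: [565.2, 172.0, 150.9]
tcp_rot: [180.0, 0.0, -7.5]
force: [0.2, -0.9, -3.5]
grip_width: 0.248
(array([0.03, 0.01, 0.03]), array([ 1.000e-01, -6.000e-01,  1.209e+02]))
scene lid [([613.0, 164.0, 145.0], 0.95)]
scene lid_front [([523.0, 177.0, 147.0], 0.96)]
scene lid_rear [([701.0, 158.0, 146.0], 0.91)]
scene lid_rl [([711.0, 205.0, 146.0], 0.77)]
scene lid_rr [([696.0, 98.0, 144.0], 0.72), ([526.0, 178.0, 149.0], 0.47)]
scene lid_fl [([531.0, 231.0, 144.0], 0.91)]
scene lid_fr [([515.0, 120.0, 145.0], 0.75), ([282.0, 295.0, 3.0], 0.61)]
top lid [([614.0, 162.0, 145.0], 0.78)]
top lid_front [([529.0, 178.0, 146.0], 0.64)]
top lid_rear [([706.0, 154.0, 147.0], 0.66)]
top lid_rl []
top lid_rr []
top lid_fl []
top lid_fr [([524.0, 124.0, 146.0], 0.65)]
```

View pics/over_scene.png

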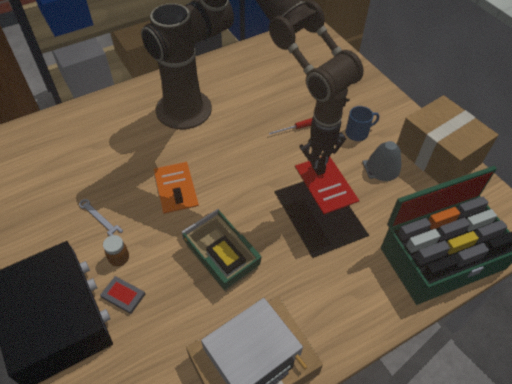

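```bash
python3 -m handwheel '[[0,0,0,0,0,10,-0.8],[0,0,0,0,0,25,-0.8],[0,0,0,0,0,45,-0.8],[0,0,0,0,0,65,-0.8],[0,0,0,0,0,85,-0.8],[0,0,0,0,0,100,-0.8],[0,0,0,0,0,112,-0.8],[0,0,0,0,0,120,-0.8],[0,0,0,0,0,125,-0.8],[0,0,0,0,0,128,-0.8],[0,0,0,0,0,130,-0.8],[0,0,0,0,0,130,-0.8]]'
python3 -m handwheel '[[0,0,0,0,0,2,-0.8],[0,0,0,0,0,4,-0.8],[0,0,0,0,0,6,-0.8],[0,0,0,0,0,6,-0.8]]'
python3 - <<'E'
from h import *
s=status.state();print(s["ee_pos"],s["force"])
for n in("scene","top"):
  im=optics.camera(n)
  print(n,[(np.round(d["position"],1).tolist(),round(d["p"],2)) for t in("lid","lid_rear","lid_front") for d in optics.mark_of(t,n) if d["position"][1]>50 and d["p"]>.3])
E
```

```text
time: 25.12
ee_pos: [565.9, 172.4, 21.2]
tcp_rot: [-180.0, -0.0, -7.5]
force: [0.7, -0.9, -2.9]
grip_width: 0.256
time: 25.45
ee_pos: [565.2, 172.3, 14.7]
tcp_rot: [180.0, 0.0, -7.5]
force: [-0.8, -0.5, -3.2]
grip_width: 0.255
[565.22187109 172.30622827  14.70075759] [-0.75264546 -0.48263362 -3.1880798 ]
scene [([613.8, 164.6, 10.0], 0.66), ([703.5, 157.3, 8.7], 0.7), ([522.2, 176.6, 8.8], 0.84)]
top [([615.1, 163.8, 12.1], 0.64), ([704.6, 155.9, 9.1], 0.64), ([526.5, 175.4, 11.4], 0.69), ([568.4, 172.0, 37.2], 0.41)]
```

Underside is at about 10 with the mat top at 4. Now 1 mm steps until Fz rises.

```bash
python3 -m handwheel '[[0,0,0,0,0,1.5,-0.8],[0,0,0,0,0,3,-0.8],[0,0,0,0,0,3,-0.8],[0,0,0,0,0,3,-0.8]]'
python3 -m handwheel '[[0,0,0,0,0,0.5,-0.8],[0,0,0,0,0,1,-0.8],[0,0,0,0,0,1,-0.8],[0,0,0,0,0,1,-0.8]]'
python3 -m handwheel '[[0,0,0,0,0,0.5,-0.8],[0,0,0,0,0,1,-0.8],[0,0,0,0,0,1,-0.8],[0,0,0,0,0,1,-0.8]]'
```

```text
time: 26.18
ee_pos: [565.2, 172.3, 11.6]
tcp_rot: [180.0, 0.0, -7.5]
force: [0.2, -0.3, -2.9]
grip_width: 0.253
time: 26.52
ee_pos: [565.4, 172.3, 10.8]
tcp_rot: [-180.0, 0.0, -7.5]
force: [-0.8, 0.2, -3.2]
grip_width: 0.255
time: 26.85
ee_pos: [565.5, 172.4, 9.9]
tcp_rot: [-180.0, -0.0, -7.5]
force: [-0.3, 0.1, -2.9]
grip_width: 0.258
```

```bash
python3 -m handwheel '[[0,0,0,0,0,0.3,-0.8],[0,0,0,0,0,0.6,-0.8],[0,0,0,0,0,0.6,-0.8],[0,0,0,0,0,0.6,-0.8]]'
python3 -m handwheel '[[0,0,0,0,0,0.3,-0.8],[0,0,0,0,0,0.6,-0.8],[0,0,0,0,0,0.6,-0.8],[0,0,0,0,0,0.6,-0.8]]';python3 -m handwheel '[[0,0,0,0,0,0.3,-0.8],[0,0,0,0,0,0.6,-0.8],[0,0,0,0,0,0.6,-0.8],[0,0,0,0,0,0.6,-0.8]]'; python3 -c "
from plant import status;s=status.state();print(s['force'],s['torque'],s['ee_pos'])"
```

```text
time: 27.18
ee_pos: [565.5, 172.4, 9.3]
tcp_rot: [-180.0, -0.0, -7.5]
force: [-0.6, -0.1, -1.5]
grip_width: 0.255
time: 27.52
ee_pos: [565.6, 172.4, 9.2]
tcp_rot: [-180.0, -0.0, -7.5]
force: [-2.4, -1.1, 3.2]
grip_width: 0.252
time: 27.85
ee_pos: [565.6, 172.4, 9.1]
tcp_rot: [180.0, 0.0, -7.5]
force: [-4.2, -1.0, 7.1]
grip_width: 0.256
[-4.18905785 -0.98722889  7.14514494] [-0.15374123  0.56354956 -0.01703993] [565.55477074 172.39942419   9.12232423]
```

Contact is made (Fz +7). I'll relax slightly, let go, check, and withdraw upward.

```bash
python3 -m handwheel '[[0,0,0,0,0,-0.7,-0.8],[0,0,0,0,0,-0.7,-0.8],[0,0,0,0,0,-0.7,-0.3],[0,0,0,0,0,-0.7,0],[0,0,0,0,0,-0.7,0.2],[0,0,0,0,0,-0.7,0.2],[0,0,0,0,0,-0.7,0.2],[0,0,0,0,0,-0.7,0.2]]' 20
python3 -m handwheel '[[0,0,0,0,0,-3,0.2],[0,0,0,0,0,-8,0.2],[0,0,0,0,0,-16,0.2],[0,0,0,0,0,-26,0.2],[0,0,0,0,0,-40,0.2],[0,0,0,0,0,-60,0.2],[0,0,0,0,0,-85,0.2],[0,0,0,0,0,-115,0.2],[0,0,0,0,0,-150,0.2],[0,0,0,0,0,-180,0.2],[0,0,0,0,0,-200,0.2],[0,0,0,0,0,-200,0.2]]'
python3 - <<'E'
from h import *
for n in("scene","top"):
  im=optics.camera(n);cv2.imwrite(f"pics/end_{n}.png",im[:,:,::-1])
  print(n,[(t,np.round(d["position"],1).tolist(),round(d["p"],2)) for t in LOC for d in optics.mark_of(t,n) if d["position"][1]>50 and d["p"]>.35])
E
```

```text
time: 28.52
ee_pos: [565.5, 172.3, 8.7]
tcp_rot: [-180.0, -0.0, -7.5]
force: [0.1, -0.2, 0.3]
grip_width: 0.602
time: 29.52
ee_pos: [569.7, 173.4, 216.7]
tcp_rot: [-179.7, -0.7, -7.5]
force: [0.8, -0.0, 1.1]
grip_width: 0.598
scene [('lid', [615.9, 164.8, 4.9], 0.7), ('lid_grip', [565.2, 172.7, 34.0], 0.82), ('lid_grip', [524.5, 177.9, 3.4], 0.4), ('lid_front', [522.4, 179.2, 3.9], 0.97), ('lid_front', [282.6, 296.6, 3.5], 0.73), ('lid_rear', [704.8, 157.9, 5.8], 0.8), ('lid_fl', [405.8, 467.9, -0.2], 0.42), ('lid_fr', [710.6, 207.0, 6.9], 0.61), ('lid_rl', [711.3, 206.5, 5.1], 0.71), ('lid_rr', [696.9, 98.7, 4.2], 0.97)]
top [('lid', [614.1, 164.3, 3.6], 0.63), ('lid_grip', [568.6, 172.5, 30.9], 0.79), ('lid_front', [526.9, 174.5, 3.0], 0.78), ('lid_rear', [705.2, 149.5, 2.9], 0.62), ('lid_fr', [523.6, 125.4, 1.5], 0.6), ('lid_rl', [707.3, 212.6, -0.1], 0.95)]
```

View pics/end_scene.png

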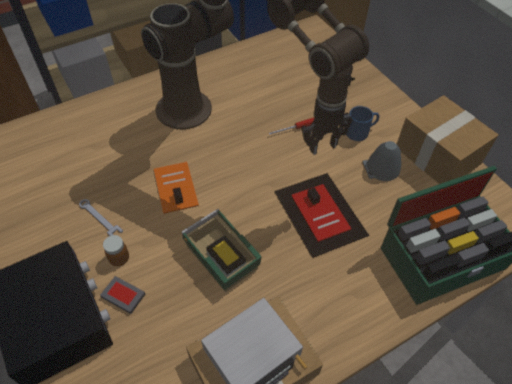

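View pics/end_top.png

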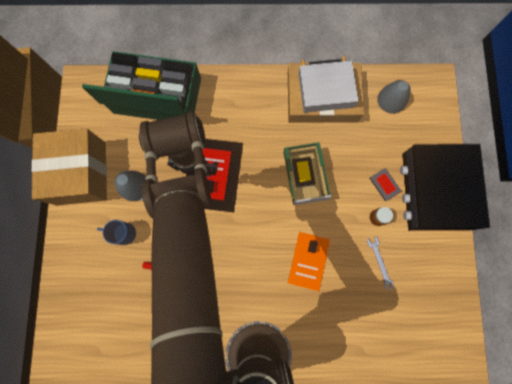

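The lid lies flat and grip up inside the mat (scene 322,213, black margin all round). The box is open, the other things are at their old pixels, and the gripper is clear above.

```bash
python3 -m handwheel '[[0,0,0,0,0,0,0.2],[0,0,0,0,0,0,0.2],[0,0,0,0,0,0,0.2]]'; python3 -c "
from plant import workorder;print(workorder.hand_in())"
```

```text
time: 30.67
ee_pos: [565.4, 172.3, 208.8]
tcp_rot: [-180.0, -0.0, -7.5]
force: [-0.4, 0.1, -0.1]
grip_width: 0.607
the job is handed in; nothing more can be done
None
```

The box is open and the red lid lies on the black mat, flat with the grip up and released; I handed the job in at about 31 s.

- **Opening:** I tilted the lid about its rear edge in small steps to 8.7° (grip end up about 27 mm). I then drew it 102 mm along its slope, over the lip and past the keepers. The force stayed at about 3 N or less and I never felt the keepers.
- **Setting down:** I lifted the lid, levelled it, lowered it onto the mat at about 7 N and let go.
- **Last checks:**
  - Both cameras put the lid centre near (615, 164) with its underside at about 4 mm, the mat's top. The scene picture shows mat all round it.
  - The other things look unmoved, judged by eye. The arm partly hid the lid and the screwdriver from the top camera.
  - The gripper hung about 200 mm above the lid with no force on it.
- **Disagreements:**
  - **Fingertips:** they sat about 25 mm farther back than the tool data says, so my first grasp closed on air above the block. I found the right height with the camera and by feeling for contact.
  - **Lip height:** my first estimate from the pictures was 19 to 21 mm. The later overlay showed nearer 25 mm.

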